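# Set the whetstone holder's lock screw with an eighth turn of play

## Task

Two whetstone holders stand on the sharpening bench. On the one with the green stone, turn the black thumbscrew clockwise until it bottoms, then back it off an eighth of a turn (45 degrees), so that the soaked stone has room to swell, and let go. Do not touch the holder with the brown stone, and leave the dark flattening stone where it lies.

Things in the scene. Friction and masses are not known exactly. Their poses are not given: they have to be found in the camera images.
- green_screw (a joint): angle (rad) of the thumbscrew on the green stone's holder; grows clockwise from above: 0 loose, bar along the holder; 1.571 bottomed on a hard stop, bar straight across the holder over two white index lines on the jaw. Two yellow lines mark an eighth turn back (0.785). Starts at 0.05 to 0.45. Stiff (0.06 N m), stays where left, keeps its height.
- green_screw_grip (a point): pinch point on that screw's upright axis, 72 mm above the bench. Black thumb bar 44 x 10 x 26 mm, 56 to 82 mm up, white stripe on one wing, pinched on its flat faces from above; x along the bar, y across the faces, z up, turning with it. It tops the blue-grey jaw (72 x 76 mm, top at 44 mm) at the near end of a fixed 250 x 80 mm steel holder; the stone (165 x 66 mm) tops at 38 mm.
- brown_holder: the other holder, of the same build and size but with a brown stone, fixed to the bench; not to be touched. Origin: centre of its underside on the bench; x along its length, away from its screw end; its own thumbscrew stands at x = -88 mm and reaches 82 mm high.
- flattening_stone: loose dark grey block with three grooves, 75 x 50 x 24 mm (x, y, z), 0.25 kg, lying flat on the bench between the two holders; origin at the centre of its underside. To be left where it lies.

How it is judged (in metres and radians):
On the way:
1. the green holder's thumbscrew is turned clockwise until it bottoms (within 0.07 rad, 4 degrees, of its stop) (value of joint green_screw above 1.501 rad), for 0.1 s.
At the end, for the whole second after the job is handed in: after bottoming, the green holder's thumbscrew rests an eighth of a turn back from its stop: joint 0.785 rad, give or take 0.2 rad (11 degrees), and still; it has been let go (value of joint green_screw between 0.585 and 0.985 rad and velocity of joint green_screw between -0.05 and 0.05 rad/s); the robot touches nothing.
It fails at once if the robot touches the holder with the brown stone, or its screw (more than 1 N) (contact force between any of the fingers, the arm and brown_holder above 1 N).
It fails at once if the flattening stone is shifted by more than 15 mm (distance of flattening_stone from where it was at the start of the episode above 0.015 m).
It also fails if it takes over 42 s, if anything falls off the work surface, if the arm or the gripper's body presses on something with over 40 N, if the wrist force passes 120 N, or if a joint passes its speed limit or range.

## Robot

A 6-joint arm with a two-finger parallel gripper is mounted at the origin on the work surface. World frame = base frame: x ahead of the robot, y to its left, z up, the work surface at z = 0. Lengths are in mm, angles in rad, forces in N, time in s.
With the tool pointing down it reaches from about 400 to 925 mm from the base axis. Payload 12.5 kg.
Tool frame: the origin (TCP) lies where the fingers leave the gripper's body, on its centre line; the fingertips stand 78 mm ahead of it and the grasp point (between the pads) lies 59 mm ahead of it; z points along the fingers, y is the direction in which the jaws open and shut (so a half turn about z gives the same grasp; the last joint's range is limited). The gripper opens to 95 mm and grips with 3 to 60 N. Pads are 20 mm wide; open, the fingers measure 119 mm over their backs; the gripper's body (75 mm by 180 mm) begins 59 mm behind the grasp point.
Start: joints at [-0.106, 0.491, 1.559, -0, 1.092, -0.106], TCP at [625.01, 0.022, 292.261] pointing down, gripper open.
Joint ranges: [-3.1, 3.1], [-0.84, 2.19], [0.05, 2.79], [-1.13, 4.28], [0.06, 2.93], [-2.69, 2.69]. Speed limits (rad/s): [2.22, 2.22, 2.79, 3.14, 3.14, 3.14].

## Interface

Orientations are given as [roll, pitch, yaw] about the fixed x, y, z axes, in that order (R = Rz(yaw) Ry(pitch) Rx(roll)).
In Python, from cell import env, viewer, ticket, search_frame gives the robot as it stands.
- The arm moves only by the shell command python3 -m inch 'ROWS'. ROWS is a JSON object of lists of equal length, an entry for each row: "hand": the opening, from 0 (shut) to 1 (fully open); "delta_pos": the shift along the tool's x, y, z in cm, a list of three; "turn": the turn about the tool's z in rad. A call has 1 to 20 rows; each row shifts and turns the commanded pose from where the row before left it, along the tool's axes as they then stand; what a row does not reach is not made up. A row lasts 1/10 s, in which the tool goes at most 50 mm and 8.59 degrees, less where a joint would pass 70% of its speed; a pose out of reach is approached as far as the arm can. A call is refused whole if a number of a shift passes 5 or a number of a turn 0.15, either way. A call with a gripper value outside its range is refused whole. The fingers move at their own pace and stop on an object; the grip force is fixed at half the most. Time passes only in rows, so rows that do not move let the fingers close. It gives the time, the measured TCP pose, the force and the opening at its end, in the units of the state.
- env.state(): the state, without advancing time (a new reading comes with each control period).
- viewer.read_camera(name): name is "scene" or "side" or "wrist"; returns (picture, depth): 420x560x3 uint8, blue, green, red; 420x560 float32, mm along the optical axis (not along the pixel's ray), 0 where there is no reading.
- viewer.get_calibration(name): a dict with "fx", "fy", "cx", "cy" (pixels), "T" (4x4, takes a point from camera to world coordinates). Camera axes: x right, y down, z forward; pixel columns grow to the right and rows downward; lengths in mm; the calibration is good to about 2 mm. The wrist camera is an equidistant fisheye: a pixel r from the principal point sees the ray r / f radians off the axis. A picture is of the moment at which its call begins: read the wrist's pose just before it. get_calibration takes no time and is no camera call; for the wrist camera it gives the pose at the moment of the call.
- ticket.job_done(): hands the job in, once; it reports no verdict.
Trained networks look in the newest picture that a camera, given by its name, has taken for a name from the list of things; names that differ only in an ending like _2 or _b are one class to them, and where a whole thing is asked for, a point or a joint stands for the part that bears it (a point fixed in the world has none). Each returns a list of dicts, best first, with "p" (0 to 1); they miss things now and then, are a little off and sometimes report something else, mostly with a low value. They report only what shows in the picture. A call takes as long as a camera call.
- search_frame(camera, label): "centre" ([column, row] in pixels, amid what is visible of it).
The state is a dict: "t": time; "joints": joint angles; "qvel": joint speeds; "tau": joint torques, N m; "eef_pos": TCP position; "tcp_rot": TCP orientation; "ft_force": force on the tool from outside, world axes, zero at the start; "moment": the same for the moment, N m; "opening": opening from 0.0 (shut) to 1.0 (fully open).
Only numpy, scipy, OpenCV 4.12 (cv2) and the standard library are available. Lean on these libraries where they do the work, as an engineer would, in place of code of your own. Each camera call takes 0.05 s, during which the arm holds its last target.

## Working session

There is one attempt and no reset: what is moved stays moved. The work goes in short steps, Python scripts to look and compute and a shell command to move; the robot and the scene stay as the last step left them, time stands still between calls to the robot, and variables do not carry over. Pictures are saved under pics/ and viewed, and the job is handed in when it is done.

```bash
mkdir -p pics; ls; python3 - <<'E'
from cell import env, viewer, ticket, search_frame
import cv2
print(env.state())
for c in ["scene","side","wrist"]:
    p,d=viewer.read_camera(c); cv2.imwrite(f"pics/{c}0.png",p)
    k=viewer.get_calibration(c); print(c,k)
    for n in ["green_screw","green_screw_grip","brown_holder","flattening_stone"]:
        print(n,search_frame(c,n)[:3])
E
```

```text
pics
{'t': 0.0, 'joints': array([-1.05597641e-01,  4.91577793e-01,  1.55947634e+00,  2.40786271e-05,
        1.09171906e+00, -1.05597668e-01]), 'qvel': array([-1.09631435e-03,  3.31139589e-04, -4.99937391e-06, -4.60523164e-04,
        9.51630063e-05, -1.57368998e-03]), 'tau': array([-9.52334158e-04, -6.12640929e+01, -2.58175153e+01,  6.92750537e-02,
        4.83079045e-02, -1.38641695e-05]), 'eef_pos': array([6.24829283e+02, 4.64662405e-02, 2.91641116e+02]), 'tcp_rot': array([-3.14042094e+00, -1.45666872e-04,  1.57078516e+00]), 'ft_force': array([-0.17220838,  0.04465838,  0.47436547]), 'moment': array([-0.00908473, -0.06329164, -0.01670601]), 'opening': 1.000960885659597}
scene {'fx': 536.2596049473475, 'fy': 536.2596049473475, 'cx': 271.9194890637603, 'cy': 206.9494885788305, 'T': array([[ 6.02684931e-01,  4.66644474e-01, -6.47312760e-01,
         1.10380665e+03],
       [ 7.97717593e-01, -3.73095667e-01,  4.73757602e-01,
        -4.14185284e+02],
       [-2.04332189e-02, -8.01899344e-01, -5.97109643e-01,
         6.10669011e+02],
       [ 0.00000000e+00,  0.00000000e+00,  0.000000
[... 904 characters left out ...]
350.8, 279.0], 'p': 0.81}]
wrist {'fx': 325.19226210127806, 'fy': 325.19226210127806, 'cx': 282.7793740160726, 'cy': 207.44408674222186, 'T': array([[ 9.99999140e-01,  1.30939236e-03, -7.78682807e-05,
         6.23885318e+02],
       [ 1.23235316e-03, -9.58181011e-01, -2.86160151e-01,
         8.11981955e+01],
       [-4.49307824e-04,  2.86159809e-01, -9.58181800e-01,
         3.85345635e+02],
       [ 0.00000000e+00,  0.00000000e+00,  0.00000000e+00,
         1.00000000e+00]])}
green_screw [{'centre': [206.9, 81.4], 'p': 0.66}]
green_screw_grip [{'centre': [205.1, 79.9], 'p': 0.78}]
brown_holder [{'centre': [296.1, 338.1], 'p': 0.75}]
flattening_stone [{'centre': [123.3, 186.1], 'p': 0.55}]
```

View pics/scene0.png

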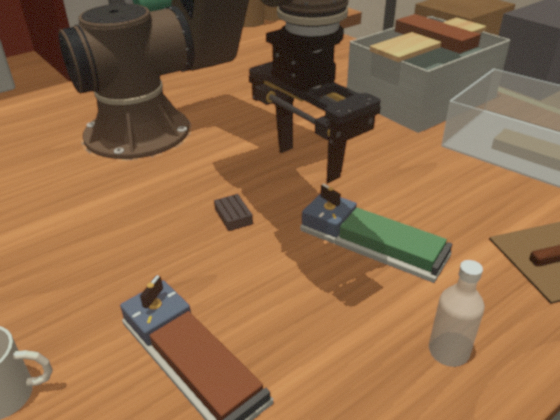

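View pics/wrist0.png

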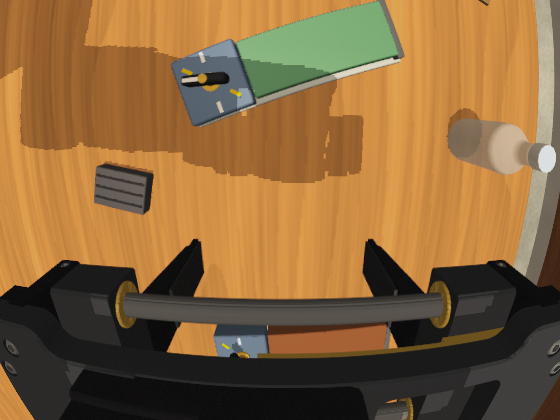

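View pics/side0.png

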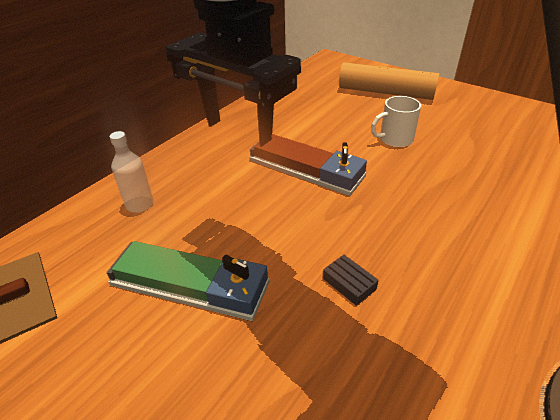

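```bash
cat > h.py <<'E'
from cell import env, viewer, ticket, search_frame
import cv2, numpy as np
def cloud(cam):
    k=viewer.get_calibration(cam); p,d=viewer.read_camera(cam)
    v,u=np.mgrid[0:420,0:560].astype(float)
    x=(u-k['cx'])/k['fx']; y=(v-k['cy'])/k['fy']
    if cam=='wrist':
        r=np.hypot(x,y); s=np.where(r>1e-9,np.tan(np.minimum(r,1.5))/np.maximum(r,1e-9),1); x=x*s;y=y*s
    P=np.stack([x*d,y*d,d],-1)@k['T'][:3,:3].T+k['T'][:3,3]
    P[d==0]=np.nan
    return p,P
def fit(X):
    return cv2.minAreaRect(X.astype(np.float32))
E
python3 - <<'E'
from h import *
for c in ['wrist','scene','side']:
    p,P=cloud(c)
    u,v=map(int,search_frame(c,'green_screw_grip')[0]['centre'])
    print(c,u,v,P[v,u])
    C=np.array([570 if 0 else P[v,u][0],P[v,u][1]])
    m=np.hypot(P[...,0]-C[0],P[...,1]-C[1])<40
    bar=P[m&(P[...,2]>65)&(P[...,2]<90)]
    print('bar',len(bar),bar.mean(0),bar[:,2].max(),fit(bar[:,:2]))
    top=bar[bar[:,2]>77]; print('top',len(top),fit(top[:,:2]) if len(top)>4 else '')
    hsv=cv2.cvtColor(p,cv2.COLOR_BGR2HSV)
    g=(hsv[...,0]>45)&(hsv[...,0]<80)&(hsv[...,1]>80)&(P[...,2]>30)&(P[...,2]<46)&(np.hypot(P[...,0]-C[0],P[...,1]-C[1])<250)
    print('green',g.sum(),fit(P[g][:,:2]))
    h=(P[...,2]>41)&(P[...,2]<47)&(np.hypot(P[...,0]-C[0],P[...,1]-C[1])<70)
    print('jaw',h.sum(),fit(P[h][:,:2]))
    for n in ['brown_holder','flattening_stone']:
        r=search_frame(c,n)
        if r: u,v=map(int,r[0]['centre']); print(n,P[v,u])
E
```

```text
wrist 205 79 [551.74923733 115.09155924  83.8424797 ]
bar 532 [550.18349295 115.52891093  80.79997098] 85.67240857947888 ((548.777099609375, 116.19886779785156), (43.591590881347656, 10.635631561279297), 3.2395200729370117)
top 462 ((548.7140502929688, 116.19529724121094), (43.46522521972656, 10.635631561279297), 3.2395198345184326)
green 3692 ((661.4228515625, 155.536865234375), (163.90304565429688, 65.91989135742188), 19.161340713500977)
jaw 3996 ((562.869140625, 121.36288452148438), (103.06155395507812, 76.65912628173828), 19.262117385864258)
brown_holder [ 643.20408348 -203.83756618   39.17516999]
flattening_stone [424.66378903   2.05196389  24.10155592]
scene 329 195 [551.8759344  113.03134348  70.03076878]
bar 225 [552.75561006 113.62727156  75.88975033] 84.20124606210902 ((550.2901000976562, 115.70823669433594), (46.30721664428711, 12.018150329589844), 1.9461216926574707)
top 113 ((550.3031616210938, 115.79407501220703), (46.29057693481445, 11.81890869140625), 1.0528197288513184)
green 623 ((665.8982543945312, 153.04083251953125), (161.89044189453125, 64.76231384277344), 20.249614715576172)
jaw 849 ((550.6174926757812, 115.46744537353516), (71.792236328125, 77.3900375366211), 20.546913146972656)
brown_holder [ 677.93828756 -244.00765517   38.51327839]
flattening_stone [430.17478409 -11.60496084  22.14616509]
side 235 267 [544.15849158 121.53185019  76.33218174]
bar 306 [546.90286785 118.85626026  76.4068141 ] 84.02227300552778 ((548.833740234375, 117.33606719970703), (43.29737854003906, 10.863219261169434), 3.4657652378082275)
top 173 ((548.8735961914062, 117.33848571777344), (43.21745681762695, 10.863219261169434), 3.4657654762268066)
green 2778 ((660.6742553710938, 157.0973663330078), (167.5825958251953, 68.99881744384766), 18.754980087280273)
jaw 1411 ((549.1844482421875, 116.70783233642578), (71.98268127441406, 76.78057098388672), 19.62039566040039)
flattening_stone [415.2861852    3.04407112  23.66832283]
```

```bash
python3 -m inch '{"hand":[1,1,1,1,1,1,1,1,1,1,1,1,1,1,1,1,1,1,1],"delta_pos":[[2.9,-1.9,0],[2.9,-1.9,0],[2.9,-1.9,0],[2.9,-1.85,0],[0,0,0],[0,0,2],[0,0,2],[0,0,2],[0,0,2],[0,0,0],[0,0,0],[0,0,0],[0,0,0],[0,0,0],[0,0,0],[0,0,0],[0,0,0],[0,0,0],[0,0,0]],"turn":[0,0,0,0,0,-0.14,-0.14,-0.14,-0.14,-0.14,-0.14,-0.14,-0.14,-0.14,-0.14,-0.14,-0.087,0,0]}'
python3 - <<'E'
from h import *
s=env.state();print(s['t'],s['joints'],s['eef_pos'],s['tcp_rot'])
p,P=cloud('wrist'); cv2.imwrite('pics/w1.png',p)
C=np.array([549.3,116.2]);m=np.hypot(P[...,0]-C[0],P[...,1]-C[1])<40
bar=P[m&(P[...,2]>77)&(P[...,2]<90)]
print(len(bar),fit(bar[:,:2]))
for c in ['scene','side']:
    p,P=cloud(c); cv2.imwrite(f'pics/{c}1.png',p)
E
```

```text
t: 3.25
eef_pos: [549.7, 115.7, 212.2]
tcp_rot: [-3.142, 0.0, -3.088]
ft_force: [-0.6, 1.0, -0.1]
opening: 1.002
3.25 [ 8.99510925e-02  4.97452256e-01  1.80221033e+00 -8.38650692e-05
  8.41774839e-01 -1.53397639e+00] [549.74144645 115.73895261 212.2289285 ] [-3.14153585e+00  1.57427510e-04 -3.08840563e+00]
754 ((548.010498046875, 116.38541412353516), (43.515907287597656, 9.637649536132812), 2.8331010341644287)
```

View pics/w1.png

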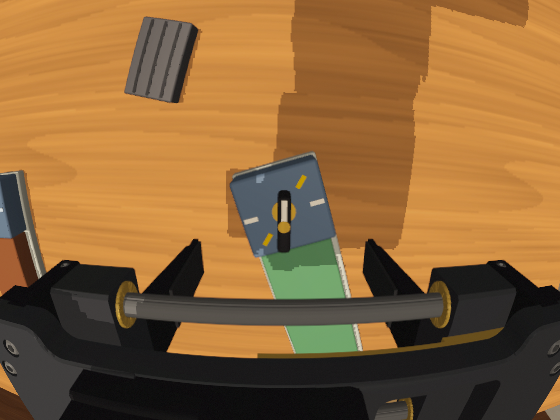

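```bash
python3 -m inch '{"hand":[1,1,1,1,1,1,0,0,0,0,0,0,0,0,0],"delta_pos":[[0,0,2],[0,0,2],[0,0,2],[0,0,1.1],[0,0,1],[0,0,0],[0,0,0],[0,0,0],[0,0,0],[0,0,0],[0,0,0],[0,0,0],[0,0,0],[0,0,0],[0,0,0]],"turn":[0,0,0,0,0,0,0,0,0,0,0,0,0,0,0]}'
```

```text
t: 4.9
eef_pos: [549.5, 116.0, 131.2]
tcp_rot: [-3.142, 0.0, -3.085]
ft_force: [-0.6, -0.1, 0.6]
opening: 0.298
```

```bash
python3 -m inch '{"hand":[0,0,0,0,0,0,0,0],"delta_pos":[[0,0,0],[0,0,0],[0,0,0],[0,0,0],[0,0,0],[0,0,0],[0,0,0],[0,0,0]],"turn":[0,0,0,0,0,0,0,0]}'
```

```text
t: 5.7
eef_pos: [549.5, 116.2, 131.2]
tcp_rot: [3.141, 0.0, -3.085]
ft_force: [0.6, 5.7, -0.3]
opening: 0.103
```

```bash
python3 -m inch '{"hand":[0,0,0,0,0,0,0,0,0,0,0,0,0,0,0,0],"delta_pos":[[0,0,0],[0,0,0],[0,0,0],[0,0,0],[0,0,0],[0,0,0],[0,0,0],[0,0,0],[0,0,0],[0,0,0],[0,0,0],[0,0,0],[0,0,0],[0,0,0],[0,0,0],[0,0,0]],"turn":[0.08,0.08,0.08,0.08,0.08,0.08,0.08,0.08,0.08,0.08,0.08,0.08,0.08,0.08,0.08,0]}'; python3 -c "
from h import *
s=env.state();print(s['moment'],s['tcp_rot'],s['ft_force'])"
```

```text
t: 7.3
eef_pos: [549.6, 116.3, 131.3]
tcp_rot: [3.141, -0.0, 1.995]
ft_force: [-0.6, 6.1, -1.2]
opening: 0.1
[ 1.19326637 -0.16724945 -0.02707291] [ 3.14103116e+00 -2.50323190e-04  1.99476845e+00] [-0.58705927  6.13183706 -1.15464252]
```

```bash
for i in 1; do python3 -m inch '{"hand":[0,0,0],"delta_pos":[[0,0,0],[0,0,0],[0,0,0]],"turn":[0.03,0.03,0.02]}'; done; python3 -c "
from h import *
s=env.state();print(s['moment'],s['tcp_rot'],s['ft_force'])"
python3 -m inch '{"hand":[0,0],"delta_pos":[[0,0,0],[0,0,0]],"turn":[0.03,0]}';python3 -c "
from h import *
s=env.state();print(s['moment'],s['tcp_rot'],s['ft_force'])"
python3 -m inch '{"hand":[0,0],"delta_pos":[[0,0,0],[0,0,0]],"turn":[0.03,0]}';python3 -c "
from h import *
s=env.state();print(s['moment'],s['tcp_rot'],s['ft_force'])"
```

```text
t: 7.6
eef_pos: [549.6, 116.3, 131.3]
tcp_rot: [3.141, -0.0, 1.917]
ft_force: [-0.1, 6.4, -0.5]
opening: 0.102
[ 1.2439805  -0.04033743  0.03803937] [ 3.14107035e+00 -2.35086633e-04  1.91657734e+00] [-0.09008472  6.4265269  -0.46507181]
t: 7.8
eef_pos: [549.6, 116.4, 131.3]
tcp_rot: [3.141, 0.0, 1.888]
ft_force: [0.2, 6.4, -0.9]
opening: 0.107
[ 1.31108396 -0.03758585  0.58497017] [3.14108656e+00 5.10053087e-05 1.88789876e+00] [ 0.22132913  6.3839527  -0.9309478 ]
t: 8.0
eef_pos: [549.7, 116.2, 131.3]
tcp_rot: [3.141, 0.0, 1.859]
ft_force: [-0.1, 5.0, -0.1]
opening: 0.105
[ 0.97776659 -0.14147714  0.68464683] [3.14103968e+00 2.98788762e-04 1.85854692e+00] [-0.14230087  5.0379172  -0.12276956]
```

```bash
python3 -m inch '{"hand":[0,0,0,0,0,0,0,0,0,0,0,0,0,0],"delta_pos":[[0,0,0],[0,0,0],[0,0,0],[0,0,0],[0,0,0],[0,0,0],[0,0,0],[0,0,0],[0,0,0],[0,0,0],[0,0,0],[0,0,0],[0,0,0],[0,0,0]],"turn":[0,0,-0.08,-0.08,-0.08,-0.08,-0.08,-0.08,-0.08,-0.08,-0.08,-0.08,-0.04,0]}'
python3 - <<'E'
from h import *
s=env.state();print(s['moment'],s['tcp_rot'])
p,P=cloud('wrist');cv2.imwrite('pics/w2.png',p)
E
```

```text
t: 9.4
eef_pos: [549.7, 116.2, 131.3]
tcp_rot: [3.141, 0.0, 2.699]
ft_force: [0.3, 5.3, -0.8]
opening: 0.097
[ 1.17907825 -0.16661765  0.04358996] [3.14104380e+00 2.75252166e-04 2.69939772e+00]
```

View pics/w2.png

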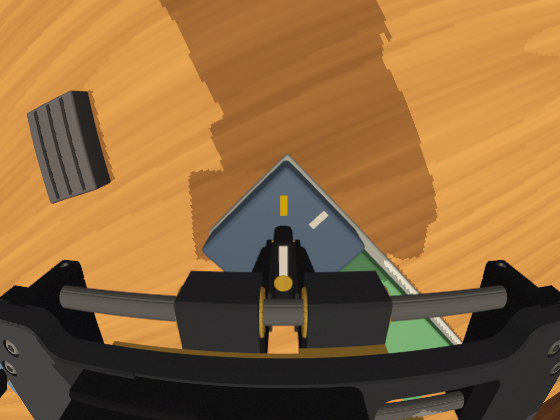

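The wrist view shows the bar (column ~283) lined up with the yellow line at (283,205). Next I release it and rise.

```bash
python3 -m inch '{"hand":[0.5,0.6,0.7,0.8,0.8,0.8,0.8,0.8,0.8,0.8,0.8,0.8,0.8,0.8,0.8,0.8,0.8,0.8,0.8,0.8],"delta_pos":[[0,0,0],[0,0,0],[0,0,0],[0,0,0],[0,0,0],[0,0,0],[0,0,0],[0,0,0],[0,0,0],[0,0,0],[0,0,-1],[0,0,-2],[0,0,-2],[0,0,-2],[0,0,-2],[0,0,-1],[0,0,0],[0,0,0],[0,0,0],[0,0,0]],"turn":[0,0,0,0,0,0,0,0,0,0,0,0,0,0,0,0,0,0,0,0]}'
python3 - <<'E'
from h import *
for c in ['wrist','side','scene']:
    p,P=cloud(c);cv2.imwrite(f'pics/{c}3.png',p)
    C=np.array([549.3,116.2]);m=np.hypot(P[...,0]-C[0],P[...,1]-C[1])<40
    bar=P[m&(P[...,2]>77)&(P[...,2]<90)]
    print(c,len(bar),fit(bar[:,:2]) if len(bar)>4 else '')
    r=search_frame(c,'flattening_stone')
    if r: u,v=map(int,r[0]['centre']); print(P[v,u])
E
```

```text
t: 11.45
eef_pos: [549.3, 116.0, 230.4]
tcp_rot: [-3.141, -0.001, 2.698]
ft_force: [0.3, -0.6, 0.2]
opening: 0.801
wrist 670 ((548.0077514648438, 116.21221160888672), (9.666358947753906, 43.558414459228516), 64.93102264404297)
[415.65618231   4.45482472  23.25685832]
side 161 ((549.235107421875, 117.02639770507812), (10.067490577697754, 44.269309997558594), 64.25238800048828)
[416.13898781   1.60542973  24.08966489]
scene 96 ((550.1486206054688, 115.39555358886719), (9.748348236083984, 43.36744689941406), 64.4441146850586)
[439.33081643 -13.22678358  23.78741054]
```

View pics/wrist3.png

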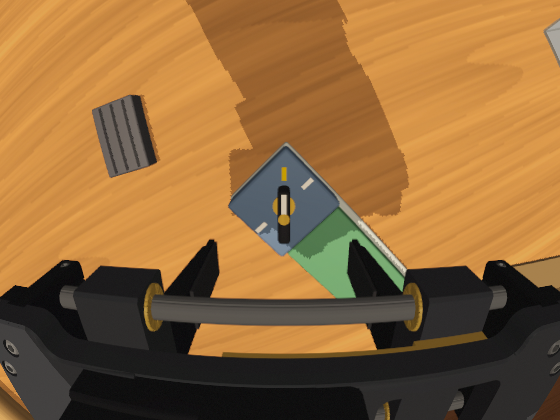

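The wrist view shows the bar (column 284, rows 187–243) in line with the yellow line at (284,173). The gripper is clear of it.

```bash
python3 -c "
from h import *
print(ticket.job_done())"
```

```text
the job is handed in; nothing more can be done
None
```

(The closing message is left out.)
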